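Shut and latch the machine guard gate

ROBOT

A 6-joint arm with a two-finger parallel gripper is mounted at the origin on the work surface. World frame = base frame: x ahead of the robot, y to its left, z up, the work surface at z = 0. Lengths are in m, angles in rad, forces in N, time in s.
With the tool pointing down it reaches from about 0.375 to 0.9 m from the base axis. Payload 3.1 kg.
Tool frame: the origin (TCP) lies at the very end of the fingers, on their centre line; the grasp point (between the pads) lies 19 mm behind it; z points along the fingers, y is the line along which they close (so a half turn about z gives the same grasp; the last joint's range is limited). The gripper opens to 87 mm and grips with 3 to 60 N. Pads are 19 mm wide; open, the fingers measure 117 mm over their backs; the gripper's body (75 mm by 190 mm) begins 51 mm behind the grasp point.
Start: joints at [-1.421, 0.527, 1.433, -0, 1.181, -0.178], TCP at [0.202, -0.591, 0.223] pointing down, gripper open.
Joint ranges: [-3.08, 3.08], [-0.75, 2.2], [0.22, 2.44], [-1.43, 4.57], [0, 2.65], [-2.85, 2.85]. Speed limits (rad/s): [2.79, 2.79, 3.14, 3.14, 3.14, 3.14].

INTERFACE

Orientations are given as a unit quaternion [x, y, z, w].
In Python, from rig import robot gives the robot as it stands. The module is installed in compiled form; this text tells all that it offers.
- The arm moves only by the tool servo_tool, never from a script. Its argument "rows" is one flat list of numbers, 5 for each row, row after row: the closure, from -1 (fully open) to 1 (shut), so that 0 is half open, then the shift along the tool's x, y, z in m, then the turn about the tool's z in degrees. A call has 1 to 5 rows; each row shifts and turns the commanded pose from where the row before left it, along the tool's axes as they then stand; what a row does not reach is not made up. A row lasts 1/12 s, in which the tool goes at most 41.7 mm and 7.16 degrees, less where a joint would pass 70% of its speed; a pose out of reach is approached as far as the arm can. A call with a gripper value outside its range is refused whole. The fingers move at their own pace and stop on an object; "newtons" is the grip in N (left out, the last holds). Time passes only in rows, so rows that do not move let the fingers close. It gives the time, the measured TCP pose, the force, the opening and the grip force at its end, in the units of the state.
- robot.get_obs(): the state, without advancing time (a new reading comes with each control period).
- robot.camera(name): name is "scene" or "top" or "wrist"; returns a dict with "pixels" (420x560x3 uint8, red, green, blue), "intrinsics" (3x3 intrinsics, pixels), "rvec" (rotation vector, rad) and "tvec" (3), from world to camera coordinates, as OpenCV has them; the wrist camera has in their place "mount" (4x4, takes a point from camera to tool coordinates, whose origin is the TCP and whose axes are the flange's). Camera axes: x right, y down, z forward; pixel columns grow to the right and rows downward; lengths in m; the calibration is good to about 2 mm. The wrist camera is an equidistant fisheye: a pixel r from the principal point sees the ray r / f radians off the axis. A picture is of the moment at which its call begins: read the wrist's pose just before it. There is no depth.
- robot.hand_in(): hands the job in; it is judged then, once.
Trained networks look in a picture, given as the dict that the camera call returned (one of the last four; its "shot" number tells which), for a name from the list of things; names that differ only in an ending like _2 or _b are one class to them, and where a whole thing is asked for, a point or a joint stands for the part that bears it (a point fixed in the world has none). Each returns a list of dicts, best first, with "score" (0 to 1); they miss things now and then, are a little off and sometimes report something else, mostly with a low value. They report only what shows in the picture. A call takes as long as a camera call.
- robot.spot_in(picture, query): "at" ([x, y, z] in m, in world coordinates, good to about 4 mm: the middle of the surface that is visible of it).
- robot.outline_of(picture, query): "region" (420x560 bool, what is visible of it).
- robot.place_of(picture, query): "at" ([x, y, z] in m, in world coordinates, good to about 4 mm: a listed point, or the origin of a listed thing).
The state is a dict: "time": time; "q": joint angles; "joint_velocities": joint speeds; "joint_torque": joint torques, N m; "position": TCP position; "tool_rot": TCP orientation; "ft_force": force on the tool from outside, world axes, zero at the start; "moment": the same for the moment, N m; "grip_width": finger opening in m; "grip_force": force on a finger pad.
Only numpy, scipy, OpenCV 4.12 (cv2) and the standard library are available. Lean on these libraries where they do the work, as an engineer would, in place of code of your own. Each camera call takes 0.05 s, during which the arm holds its last target. There are 200 camera calls.

TASK

Shut the yellow guard gate of the small bench machine: lift the steel latch bar by its red tab, swing the gate to against its spring buffer so that the raised bar passes over the brass striker, hold it there while the bar goes fully down into the catch behind, then let go. Do it gently and by feel, for the catch is set by hand and must not be pressed hard, and leave the other things on the bench alone.

Things in the scene. Friction and masses are not known exactly. Their poses are not given: they have to be found in the camera images.
- guard: Fixed grey base (200 x 330 x 10 mm) of the machine guard, clear side screens 137 mm high. Origin at table height under the middle of the closed gate; z up, x inwards (the way the gate closes), y towards the hinge. The gate's hinge axis is vertical through (0, 130) mm of this frame; closed, the gate runs along y from there to y = -95 mm.
- gate (a joint): Swing of the yellow gate about its vertical hinge: 0 is square across the opening, positive is open (free end out along the guard's -x). Starts 0.45 to 0.85; range -0.12 to 1.2; friction about 0.1 N m. Latched it reads somewhere from -0.06 to 0.06, as the catch happens to be set. Gate 15 mm thick; its top rail is 150 mm above the table.
- latch (a joint): Tilt of the steel latch bar about its level pivot pin, square to the gate: 0 is level (it rests there by its own weight of 0.11 to 0.2 kg, in the catch too), positive is free end raised; hard stop at 0.35. Above 0.13 the bar clears the striker.
- bar_pivot (a point): The bar's pivot, on the gate, 85 mm from the hinge axis and 162 mm above the table, between two cheeks 28 mm higher than the rail. The bar (8 mm thick, 18 mm high) lies above the top rail in the gate's middle plane; its free end reaches 185 mm from the pivot, 45 mm past the gate. Axes, with the gate: z up, y to the hinge, x square to the gate, the way it closes.
- tab_grip (a point): Where to pinch the red tab standing up on the bar; moves with the bar, in whose frame it lies 115 mm from the pivot (towards the free end, -y) and 45 mm above it. Tab 10 mm thick across the gate (pinch it that way, from above), 24 mm wide along it, 54 mm above the bar; the point is in its middle plane, 18 mm below its top. Axes, bar level: as bar_pivot.
- buffer_face (a point): Front of the black rubber spring buffer behind the gate, 190 mm from the hinge, 140 mm above the table, on a blue column. It meets the gate at gate = 0.10 with about 1.2 N, rises by 0.2 N per mm to about 3 to 7 N where the gate latches, and throws the gate open again if it is let go before the bar is down in the gap.
- post: Fixed blue post 112 mm high at the gate's free end; origin at its foot, (0, -120) mm of the guard, axes as the guard. Carries the catch, 30 mm long along y. Going along x: a brass striker 24 mm thick, top 171 mm above the table (18 mm above the level bar's underside), a 12 mm gap for the 8 mm bar, a dark steel back wall 220 mm high that stops the raised bar.
- catch_nominal (a point): Middle of the catch's gap as drawn (x = 0, y = 0 of the post, 171 mm above the table). The real catch sits on slotted screws, off by up to 12 mm either way along x; this is not measured: feel for the back wall with a light push, or look. More than 12 N on the post or catch is forcing it.
- mould: Bystander: dark steel mould block 50 x 36 x 30 mm lying on the guard's base behind the gate.
- wrench: Bystander: steel wrench 160 mm long on the table in front of the post, to the robot's right.
- screwdriver: Bystander: screwdriver 180 mm long on the table to the left.
- spraycan: Bystander: spray can 54 mm across, 170 mm high.
- oiler: Bystander: amber oil bottle 60 mm across, 130 mm high, red cap.
- paste: Bystander: white jar 64 mm across, 70 mm high, orange cap.
- tin: Bystander: open aluminium tin 70 mm across, 70 mm high.

How it is judged:
On the way, in this order (a step that is already met when the one before it is completed fails the run):
1. the latch bar is raised clear of the striker's height while the gate is still open (value of joint latch above 0.1 rad and value of joint gate above 0.08 rad), for 0.1 s.
2. the gate is swung to with the bar still raised over the striker (value of joint latch above 0.1 rad and value of joint gate below 0.07 rad), for 0.05 s.
At the end, for the whole second after the job is handed in: The gate is shut (gate joint between -0.075 and 0.07 rad) with the latch bar down in the catch behind the striker (latch joint below 0.04 rad), both at rest (below 0.05 rad/s) after letting go (value of joint latch below 0.04 rad and value of joint gate between -0.075 and 0.07 rad and velocity of joint gate between -0.05 and 0.05 rad/s and velocity of joint latch below 0.05 rad/s); the robot touches nothing.
It fails at once if the post or its catch is forced: more than 12 N on it (contact force between post and anything else above 12 N).
It fails at once if a bystander is moved by more than 20 mm (distance of any of mould, wrench, screwdriver, spraycan, oiler, paste, tin from where it was at the start of the episode above 0.02 m).
It also fails if it takes over 54 s, if anything falls off the work surface, if the arm or the gripper's body presses on something with over 40 N, if the wrist force passes 120 N, or if a joint passes its speed limit or range.

## Working session

There is one attempt and no reset: what is moved stays moved. The work goes in short steps, Python scripts to look and compute and a tool call to move; the robot and the scene stay as the last step left them, time stands still between calls to the robot, and variables do not carry over. Pictures are saved under pics/ and viewed, at most 10 in all, crops included, and the job is handed in when it is done.

Besides the shell and the picture viewer there is one more tool, called by a JSON object that holds its "method" and its "body". servo_tool: Moves the arm, as the interface text tells. Its arguments: {"type":"object","properties":{"rows":{"type":"array","items":{"type":"number"}},"newtons":{"type":"number"}},"required":["rows"]}

```bash
mkdir -p pics
python3 - <<'E'
from rig import robot
import cv2,numpy as np
o=robot.get_obs();print(o)
for c in("scene","top"):
    p=robot.camera(c);cv2.imwrite(f"pics/{c}0.png",p["pixels"][:,:,::-1])
    for n in("guard","tab_grip","bar_pivot","buffer_face","post","catch_nominal","spraycan","oiler","paste","tin"):
        r=robot.place_of(p,n)
        print(c,n,[(np.round(x["at"],4).tolist(),round(x["score"],2)) for x in r[:2]])
E
```

```text
{'time': 0.0, 'q': array([-1.42048898e+00,  5.28428002e-01,  1.43389621e+00, -2.85877371e-06,
        1.18136161e+00, -1.78511772e-01]), 'joint_velocities': array([-0.00024908,  0.00106359, -0.00040125,  0.00087851, -0.0016299 ,
       -0.00021843]), 'joint_torque': array([ 7.49445553e-04, -4.40039170e+01, -1.76589668e+01,  6.34509372e-02,
        5.83671767e-02, -1.65780184e-04]), 'position': array([ 0.20173938, -0.59078677,  0.221597  ]), 'tool_rot': array([ 9.86514536e-01,  1.63670326e-01,  1.34369658e-05, -1.04649587e-03]), 'ft_force': array([-0.76673217, -0.09255554,  0.23539989]), 'moment': array([-0.0149172 ,  0.01651845, -0.0367396 ]), 'grip_force': 0.0, 'grip_width': 0.0869382264303673}
scene guard [([0.5772, 0.0295, -0.005], 0.87)]
scene tab_grip [([0.4646, 0.0119, 0.2037], 0.65)]
scene bar_pivot [([0.548, 0.0939, 0.1654], 0.81)]
scene buffer_face [([0.557, -0.0252, 0.1438], 0.45)]
scene post [([0.5514, -0.0879, -0.0021], 0.69)]
scene catch_nominal [([0.5558, -0.0908, 0.1682], 0.6)]
scene spraycan [([0.6672, -0.3653, 0.0022], 0.96), ([0.4646, 0.0141, 0.2027], 0.6)]
scene oiler [([0.54, 0.4569, 0.001], 0.7), ([0.587, -0.4778, -0.0005], 0.27)]
scene paste [([0.5914, -0.4777, -0.004], 0.97)]
scene tin [([0.6733, 0.3585, -0.0036], 0.89)]
top guard [([0.5783, 0.0301, -0.0058], 0.94)]
top tab_grip [([0.463, 0.0174, 0.2031], 0.5), ([0.6524, -0.0882, 0.0089], 0.39)]
top bar_pivot [([0.543, 0.0917, 0.1617], 0.67), ([0.4123, 0.36, -0.0008], 0.41)]
top buffer_face [([0.5509, -0.0265, 0.1423], 0.54)]
top post [([0.5522, -0.0905, 0.0031], 0.93), ([0.5455, 0.0919, 0.1604], 0.6)]
top catch_nominal [([0.5535, -0.0864, 0.1654], 0.77)]
top spraycan [([0.6722, 0.3603, -0.0004], 0.22)]
top oiler [([0.5396, 0.4584, 0.0031], 0.75), ([0.5517, -0.0857, 0.1704], 0.21)]
top paste [([0.5899, -0.4764, -0.0038], 0.73)]
top tin [([0.6726, 0.3612, -0.0012], 0.72), ([0.6522, -0.0882, 0.0084], 0.19)]
```

View pics/scene0.png

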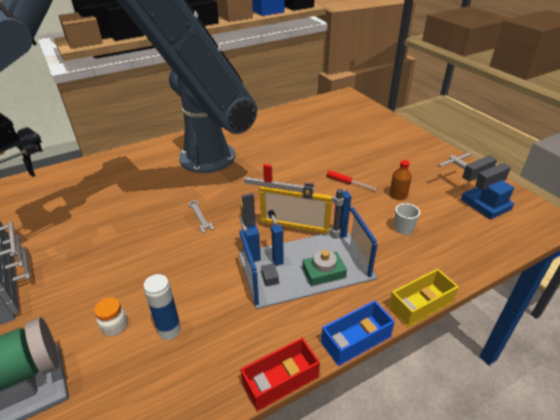

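View pics/top0.png

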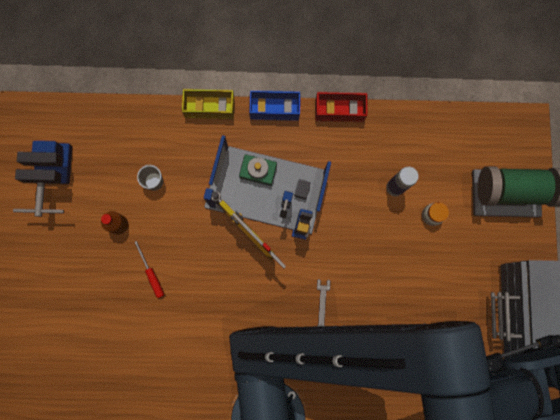

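{"method": "servo_tool", "body": {"rows": [-1,0.022,-0.0245,-0.006,0,-1,0.022,-0.0245,-0.006,0,-1,0.022,-0.0245,-0.006,0,-1,0.022,-0.0245,-0.006,0,-1,0.022,-0.0245,-0.006,0], "newtons": 15}}

```text
time: 1.52
position: [0.2667, -0.4386, 0.2528]
tool_rot: [0.987, 0.163, 0.0, 0.0]
ft_force: [0.9, -0.5, 0.3]
grip_width: 0.0873
grip_force: 0.0
```

{"method": "servo_tool", "body": {"rows": [-1,0.022,-0.0245,-0.006,0,-1,0.022,-0.0245,-0.006,0,-1,0.022,-0.0245,-0.006,0,-1,0.022,-0.0245,-0.006,0,-1,0.022,-0.0245,-0.006,0]}}

```text
time: 1.93
position: [0.3313, -0.2871, 0.283]
tool_rot: [0.987, 0.163, 0.0, 0.0]
ft_force: [0.1, -0.2, -0.1]
grip_width: 0.0868
grip_force: 0.0
```

{"method": "servo_tool", "body": {"rows": [-1,0.022,-0.0245,-0.006,0,-1,0.022,-0.0245,-0.006,0,-1,0.022,-0.0245,-0.006,0,-1,0.022,-0.0245,-0.006,0,-1,0.022,-0.0245,-0.006,0]}}

```text
time: 2.35
position: [0.3958, -0.1356, 0.3132]
tool_rot: [0.987, 0.164, 0.0, 0.0]
ft_force: [0.7, -0.5, 0.3]
grip_width: 0.0871
grip_force: 0.0
```

{"method": "servo_tool", "body": {"rows": [-1,0.022,-0.0245,0,0,-1,0.022,-0.0245,0,0,-1,0.022,-0.0245,0,0,-1,0.022,-0.0245,0,0,-1,0.022,-0.0245,0,0]}}

```text
time: 2.77
position: [0.4604, 0.016, 0.3129]
tool_rot: [0.987, 0.164, 0.0, 0.0]
ft_force: [0.4, -1.4, -0.4]
grip_width: 0.0873
grip_force: 0.0
```

{"method": "servo_tool", "body": {"rows": [-1,0,0,0,-6.5,-1,0,0,0,-6.5,-1,0,0,0,-6.5,-1,0,0,0,-6.5,-1,0,0,0,0]}}

```text
time: 3.18
position: [0.46, 0.0146, 0.3126]
tool_rot: [0.924, 0.382, 0.0, 0.0]
ft_force: [-0.9, 0.5, -0.8]
grip_width: 0.0869
grip_force: 0.0
```

```bash
cat > h.py <<'E'
from rig import robot
import cv2,numpy as np
from scipy.spatial.transform import Rotation as R
np.set_printoptions(precision=4,suppress=True)
def pose():
    o=robot.get_obs();r=R.from_quat(o["tool_rot"]).as_matrix()
    return o,np.array(o["position"]),r
def look(names,cams):
    for c in cams:
        p=robot.camera(c)
        for n in names:
            for x in robot.place_of(p,n)[:1]: print(c,n,np.round(x["at"],4),round(x["score"],2))
    return p
E
python3 - <<'E'
from h import *
o,t,r=pose();print(o["time"],t,np.degrees(np.arctan2(r[1,1],r[0,1])),o["q"],r[:,2])
p=look(["tab_grip","bar_pivot","post","catch_nominal","guard","buffer_face"],["top","scene","wrist"])
cv2.imwrite("pics/w1.png",p["pixels"][:,:,::-1])
E
```

```text
3.1833 [0.46   0.0146 0.3126] -45.023068020729696 [-0.2119  0.1915  1.7047 -0.      1.2452  0.5739] [ 0.0001 -0.0001 -1.    ]
top tab_grip [0.4677 0.0167 0.2074] 0.59
top bar_pivot [0.547  0.0952 0.1611] 0.62
top post [ 0.5535 -0.091   0.0022] 0.48
top catch_nominal [ 0.6549 -0.0889  0.0124] 0.47
top guard [ 0.5753  0.0333 -0.002 ] 0.97
scene tab_grip [0.4655 0.0115 0.203 ] 0.95
scene bar_pivot [0.5482 0.0944 0.1649] 0.83
scene post [ 0.55   -0.0899  0.001 ] 0.86
scene catch_nominal [ 0.5511 -0.0911  0.1703] 0.74
scene guard [ 0.5783  0.0297 -0.0015] 0.82
scene buffer_face [ 0.5576 -0.0254  0.1426] 0.65
wrist tab_grip [0.4655 0.012  0.2075] 0.8
wrist bar_pivot [0.5478 0.0957 0.1613] 0.63
wrist post [ 0.5527 -0.0851 -0.0001] 0.88
wrist catch_nominal [ 0.5529 -0.0895  0.1671] 0.91
wrist guard [0.5765 0.0301 0.0021] 0.74
wrist buffer_face [ 0.5549 -0.0273  0.1375] 0.68
```

View pics/w1.png

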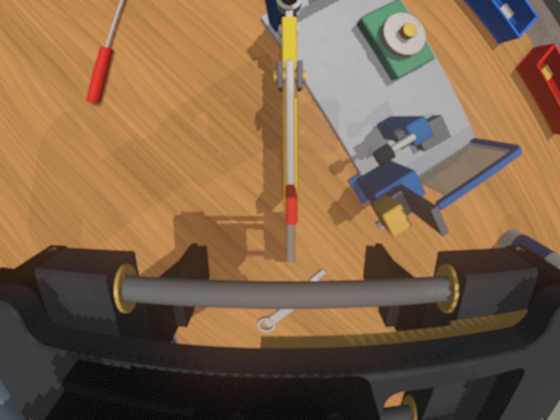

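{"method": "servo_tool", "body": {"rows": [-1,0.001,0.001,0.025,0,-1,0.001,0.001,0.025,0,-1,0.001,0.001,0.025,0,-1,0,0.001,0.025,0,-1,0,0.001,0.025,0]}}

```text
time: 4.65
position: [0.466, 0.0129, 0.1867]
tool_rot: [0.924, 0.381, 0.0, 0.0]
ft_force: [-0.0, -0.5, 0.3]
grip_width: 0.0872
grip_force: 0.0
```

{"method": "servo_tool", "body": {"rows": [0.3,0,0,0,0,0.6,0,0,0,0,0.9,0,0,0,0,1,0,0,0,0,1,0,0,0,0], "newtons": 15}}

```text
time: 5.07
position: [0.4668, 0.0128, 0.1891]
tool_rot: [0.924, 0.381, 0.001, 0.001]
ft_force: [-0.1, -0.1, -0.4]
grip_width: 0.0614
grip_force: 0.0
```

{"method": "servo_tool", "body": {"rows": [1,0,0,0,0,1,0,0,0,0,1,0,0,0,0]}}

```text
time: 5.32
position: [0.4659, 0.0129, 0.1881]
tool_rot: [0.924, 0.381, 0.0, 0.0]
ft_force: [0.9, 0.0, -0.1]
grip_width: 0.0417
grip_force: 0.0
```

Run:
```python
from h import *
o,t,r=pose();print(o)
p=look(["tab_grip","bar_pivot"],["scene","wrist"])
cv2.imwrite("pics/w2.png",p["pixels"][:,:,::-1])
```

```text
{'time': 5.3167, 'q': array([-0.2128,  0.3679,  1.8587,  0.    ,  0.9138,  0.5754]), 'joint_velocities': array([-0.0012,  0.0064,  0.0039,  0.0009, -0.0011,  0.0008]), 'joint_torque': array([  0.0019, -32.2818, -13.4563,   0.0668,  -0.0161,   0.0003]), 'position': array([0.4659, 0.0129, 0.1881]), 'tool_rot': array([0.9244, 0.3814, 0.0005, 0.0003]), 'ft_force': array([ 0.8561,  0.0364, -0.0774]), 'moment': array([ 0.019 , -0.0032, -0.013 ]), 'grip_force': 0.0, 'grip_width': 0.0417077730085302}
scene tab_grip [0.4623 0.0143 0.2028] 0.92
scene bar_pivot [0.5468 0.0906 0.1654] 0.82
wrist tab_grip [0.4652 0.0122 0.2101] 0.8
wrist bar_pivot [0.5484 0.0948 0.1588] 0.62
```

View pics/w2.png

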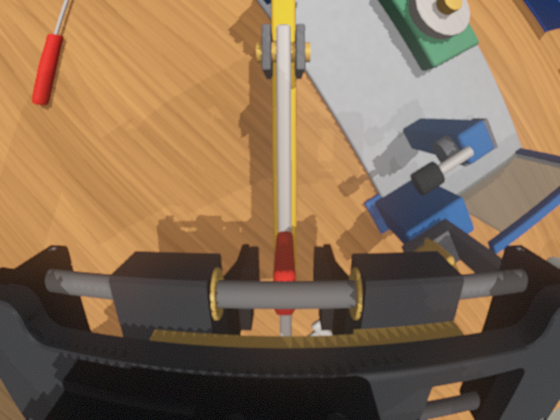

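{"method": "servo_tool", "body": {"rows": [1,0,0,0,0,1,0,0,0,0,1,0,0,0,0,1,0,0,0,0,1,0,0,0,0]}}

```text
time: 6.03
position: [0.4655, 0.013, 0.1875]
tool_rot: [0.924, 0.382, -0.0, -0.0]
ft_force: [-0.6, 0.6, -0.3]
grip_width: 0.0096
grip_force: 15.0
```

{"method": "servo_tool", "body": {"rows": [1,0,0,0,0,1,0,0,0,0]}}

```text
time: 6.2
position: [0.4656, 0.013, 0.1875]
tool_rot: [0.924, 0.381, -0.0, -0.0]
ft_force: [-0.4, 0.6, 0.4]
grip_width: 0.0097
grip_force: 15.0
```

{"method": "servo_tool", "body": {"rows": [1,0.001,0,-0.0025,0,1,0.001,0,-0.0025,0,1,0.001,0,-0.0025,0,1,0.001,0,-0.0025,0,1,0.0015,0,-0.0025,0]}}

```text
time: 6.62
position: [0.4689, 0.0168, 0.2001]
tool_rot: [0.924, 0.382, -0.001, -0.0]
ft_force: [-3.2, -1.9, -1.7]
grip_width: 0.0098
grip_force: 15.0
```

{"method": "servo_tool", "body": {"rows": [1,0.0015,0,-0.0023,0,1,0.0015,0,-0.0023,0,1,0.0014,0,-0.0023,0,1,0.0014,0,-0.0023,0,1,0.0014,0,-0.0023,0]}}

```text
time: 7.03
position: [0.4737, 0.0217, 0.2117]
tool_rot: [0.924, 0.382, -0.001, -0.0]
ft_force: [-4.5, -2.4, -0.7]
grip_width: 0.0099
grip_force: 15.0
```

Run:
```python
from h import *
o,t,r=pose();print(o["time"],t,o["ft_force"],o["moment"],o["grip_width"])
p=look(["tab_grip","bar_pivot"],["wrist","scene"])
cv2.imwrite("pics/s2.png",cv2.resize(p["pixels"][130:270,190:380,::-1],None,fx=4,fy=4))
```

```text
7.0333 [0.4737 0.0217 0.2117] [-4.4535 -2.4084 -0.6713] [-0.5366  0.7581  0.0714] 0.009907751547229164
wrist tab_grip [0.4748 0.0222 0.2338] 0.92
wrist bar_pivot [0.5461 0.0951 0.1611] 0.92
scene tab_grip [0.4736 0.0199 0.2271] 0.63
scene bar_pivot [0.5469 0.0911 0.1683] 0.84
```

View pics/s2.png

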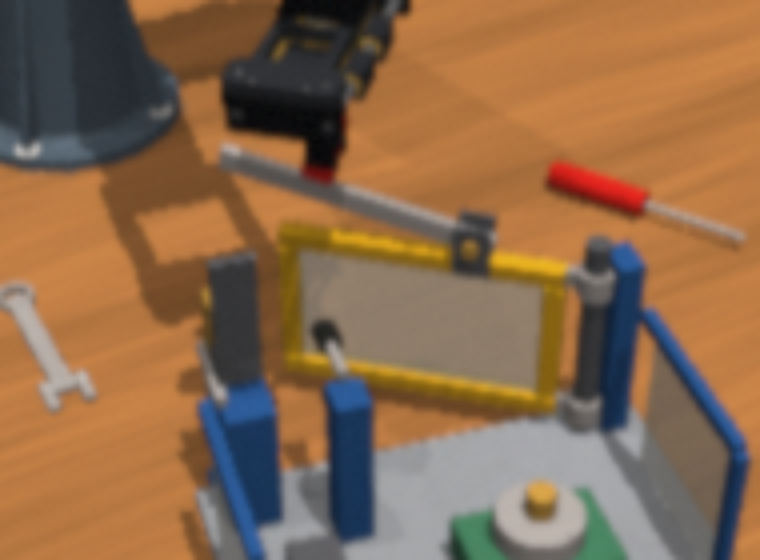

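{"method": "servo_tool", "body": {"rows": [1,0.0002,0.0115,0,-3.5,1,0.0003,0.0115,0,-3.5,1,0.0003,0.0115,0,-3.5,1,0.0003,0.0115,0,-3.5]}}

```text
time: 7.67
position: [0.511, -0.007, 0.2119]
tool_rot: [0.87, 0.492, 0.0, -0.0]
ft_force: [-3.1, -0.5, -1.3]
grip_width: 0.01
grip_force: 15.0
```

{"method": "servo_tool", "body": {"rows": [1,0.0003,0.0115,0,-3.5,1,0.0003,0.0115,0,-3.5,1,0,0,0,0]}}

```text
time: 7.92
position: [0.5341, -0.0184, 0.212]
tool_rot: [0.839, 0.544, 0.002, 0.001]
ft_force: [-0.5, -1.4, -0.9]
grip_width: 0.01
grip_force: 15.0
```

```bash
cat >> h.py <<'E'
H=np.array([0.607,0.155])
def rep():
    o,t,r=pose();v=t[:2]-H
    print(o["time"],t,"r",np.hypot(*v),"ang",np.degrees(np.arctan2(v[1],v[0])),"yawy",np.degrees(np.arctan2(r[1,1],r[0,1])),"Ftool",r.T@o["ft_force"],"Mz",o["moment"],o["grip_width"])
E
python3 - <<'E'
from h import *
rep()
p=look(["tab_grip","bar_pivot","catch_nominal"],["wrist"])
cv2.imwrite("pics/w3.png",p["pixels"][:,:,::-1])
E
```

```text
7.9167 [ 0.5341 -0.0184  0.212 ] r 0.18812316771488202 ang -112.81350086138067 yawy -24.148062590161416 Ftool [-1.4363  0.1288  0.9127] Mz [-0.1897  0.2395  0.3452] 0.010014795173139074
wrist tab_grip [ 0.5362 -0.0177  0.2314] 0.66
wrist bar_pivot [0.5735 0.0788 0.1598] 0.76
wrist catch_nominal [0.5729 0.0785 0.1597] 0.71
```

View pics/w3.png

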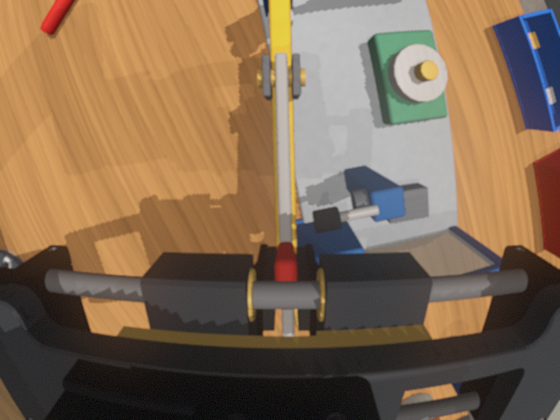

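{"method": "servo_tool", "body": {"rows": [1,0,0.0033,0,-1,1,0,0.0033,0,-1,1,0,0.0033,0,-1,1,0,0,0,0]}}

```text
time: 8.45
position: [0.5409, -0.0213, 0.2116]
tool_rot: [0.825, 0.566, 0.001, 0.0]
ft_force: [-0.6, 0.8, -1.5]
grip_width: 0.01
grip_force: 15.0
```

{"method": "servo_tool", "body": {"rows": [1,0,0.0033,0,-1,1,0,0.0033,0,-1,1,0,0,0,0]}}

```text
time: 8.7
position: [0.5467, -0.0235, 0.2115]
tool_rot: [0.815, 0.58, 0.0, -0.0]
ft_force: [-1.4, 1.9, -1.8]
grip_width: 0.01
grip_force: 15.0
```

Run:
```python
from h import *
rep()
```

```text
8.7 [ 0.5467 -0.0235  0.2115] r 0.18841246254986715 ang -108.66983669207026 yawy -19.117365630382835 Ftool [ 1.2992 -1.9212  1.8503] Mz [0.3224 0.1319 0.2437] 0.009992522364406871
```

{"method": "servo_tool", "body": {"rows": [1,0,0.002,0,-0.6,1,0,0.002,0,-0.6,1,0,0.002,0,-0.6,1,0,0,0,0]}}

```text
time: 9.03
position: [0.5518, -0.0253, 0.2113]
tool_rot: [0.806, 0.592, -0.0, -0.001]
ft_force: [-1.8, 3.2, -1.3]
grip_width: 0.0096
grip_force: 15.0
```

{"method": "servo_tool", "body": {"rows": [1,0,0.002,0,-0.6,1,0,0,0,0,1,0,0,0,0]}}

```text
time: 9.28
position: [0.5536, -0.0258, 0.2113]
tool_rot: [0.803, 0.597, 0.0, -0.0]
ft_force: [-2.1, 4.1, -2.4]
grip_width: 0.0101
grip_force: 15.0
```

Run:
```python
from h import *
rep()
p=robot.camera("wrist")
cv2.imwrite("pics/w4.png",cv2.resize(p["pixels"][150:420,200:420,::-1],None,fx=2.2,fy=2.2))
for c in("scene","top"):
    p=robot.camera(c); a=robot.outline_of(p,"post")
    for x in a[:1]: m=np.argwhere(x["region"]);print(c,m.min(0),m.max(0))
    cv2.imwrite(f"pics/{c}4.png",p["pixels"][:,:,::-1])
s=cv2.imread("pics/scene4.png")[180:260,220:320];t=cv2.imread("pics/top4.png")[180:260,240:340]
cv2.imwrite("pics/st4.png",np.hstack([cv2.resize(s,(400,320),interpolation=2),cv2.resize(t,(400,320),interpolation=2)]))
```

```text
9.2833 [ 0.5536 -0.0258  0.2113] r 0.18851845180232488 ang -106.44067712642602 yawy -16.75927433149788 Ftool [ 3.3307 -3.222   2.4069] Mz [0.7371 0.2206 0.1919] 0.0100933725349415
scene [193 240] [261 260]
top [215 293] [236 311]
```

View pics/st4.png

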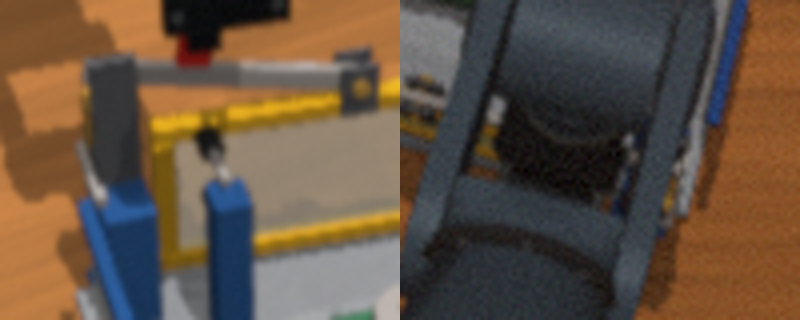

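View pics/w4.png

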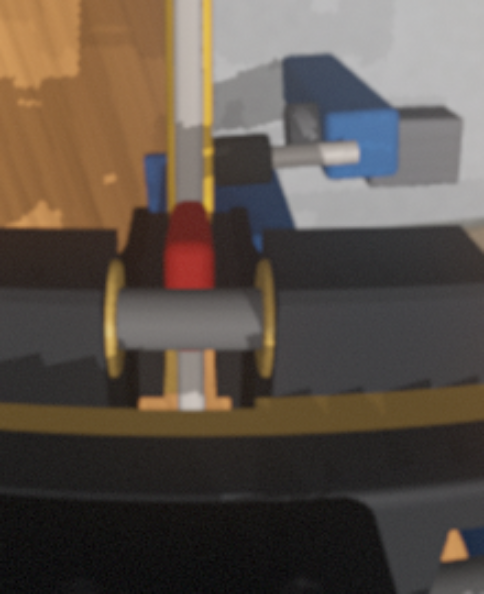

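{"method": "servo_tool", "body": {"rows": [1,0.0005,0.001,0,-0.3,1,0.0005,0,0,0,1,0,0,0,0]}}

```text
time: 9.78
position: [0.5547, -0.0259, 0.2116]
tool_rot: [0.801, 0.599, -0.001, 0.0]
ft_force: [-3.5, 2.6, -1.6]
grip_width: 0.0101
grip_force: 15.0
```

{"method": "servo_tool", "body": {"rows": [1,0,0.001,0,-0.3,1,0,0,0,0,1,0,0,0,0]}}

```text
time: 10.03
position: [0.5559, -0.0262, 0.2116]
tool_rot: [0.799, 0.601, -0.0, 0.0]
ft_force: [-4.5, 0.1, -2.4]
grip_width: 0.01
grip_force: 15.0
```

Run:
```python
from h import *
rep()
```

```text
10.0333 [ 0.5559 -0.0262  0.2116] r 0.1883056076906307 ang -105.75799944045312 yawy -16.15348494983443 Ftool [-1.2145 -4.3835  2.3541] Mz [0.2371 0.584  0.18  ] 0.010039773703393545
```

{"method": "servo_tool", "body": {"rows": [1,0,0.001,0,-0.3,1,0,0,0,0,1,0,0,0,0]}}

```text
time: 10.28
position: [0.5569, -0.0265, 0.2116]
tool_rot: [0.798, 0.603, -0.0, 0.0]
ft_force: [-4.6, 1.0, -1.6]
grip_width: 0.0099
grip_force: 15.0
```

{"method": "servo_tool", "body": {"rows": [1,0,0.001,0,-0.3,1,0,0,0,0,1,0,0,0,0]}}

```text
time: 10.53
position: [0.5579, -0.0267, 0.2116]
tool_rot: [0.796, 0.605, -0.0, 0.0]
ft_force: [-4.0, -0.4, -1.1]
grip_width: 0.0098
grip_force: 15.0
```

Run:
```python
from h import *
rep()
```

```text
10.5333 [ 0.5579 -0.0267  0.2116] r 0.18822078763467437 ang -105.11016126057676 yawy -15.549084752292615 Ftool [-1.4421 -3.7982  1.1326] Mz [-0.0215  0.7566  0.1722] 0.009784164002082605
```

{"method": "servo_tool", "body": {"rows": [1,0,0.001,0,-0.3,1,0,0,0,0,1,0,0,0,0]}}

```text
time: 10.78
position: [0.5589, -0.027, 0.2116]
tool_rot: [0.795, 0.607, -0.0, 0.0]
ft_force: [-4.4, -1.0, -0.1]
grip_width: 0.0099
grip_force: 15.0
```

{"method": "servo_tool", "body": {"rows": [1,0,0.001,0,-0.3,1,0,0,0,0,1,0,0,0,0]}}

```text
time: 11.03
position: [0.5592, -0.0271, 0.2116]
tool_rot: [0.793, 0.609, -0.001, -0.0]
ft_force: [-5.6, -0.7, -0.5]
grip_width: 0.01
grip_force: 15.0
```

Run:
```python
from h import *
rep()
```

```text
11.0333 [ 0.5592 -0.0271  0.2116] r 0.1882343149364062 ang -104.70849345786921 yawy -14.960452891664126 Ftool [-2.1477 -5.2634  0.5124] Mz [-0.0401  0.9657  0.1554] 0.009980007572104748
```

{"method": "servo_tool", "body": {"rows": [1,0,0.001,0,0,1,0,0,0,0,1,0,0,0,0]}}

```text
time: 11.28
position: [0.5593, -0.0271, 0.2115]
tool_rot: [0.793, 0.609, -0.001, -0.001]
ft_force: [-8.6, -0.1, 1.4]
grip_width: 0.01
grip_force: 15.0
```

Run:
```python
from h import *
rep()
```

```text
11.2833 [ 0.5593 -0.0271  0.2115] r 0.1882673389835314 ang -104.68899463607562 yawy -14.956322289830783 Ftool [-2.348  -8.3227 -1.3929] Mz [-0.1108  1.1777  0.1254] 0.010042948651514982
```

{"method": "servo_tool", "body": {"rows": [1,0,-0.0015,0,0,1,0,-0.0015,0,0,1,0,0,0,0,1,0,0,0,0]}}

```text
time: 11.62
position: [0.5581, -0.0267, 0.2117]
tool_rot: [0.793, 0.609, 0.0, 0.0]
ft_force: [-4.3, -1.3, -0.8]
grip_width: 0.0095
grip_force: 15.0
```

Run:
```python
from h import *
rep()
```

```text
11.6167 [ 0.5581 -0.0267  0.2117] r 0.18817941434953978 ang -105.06161128857309 yawy -14.982533527113286 Ftool [-2.4004 -3.8598  0.8002] Mz [-0.2304  0.7039 -0.0081] 0.0095028406114853
```

{"method": "servo_tool", "body": {"rows": [1,-0.0014,0,0.0023,0,1,-0.0014,0,0.0023,0,1,-0.0014,0,0.0023,0,1,-0.0014,0,0.0023,0,1,-0.0014,0,0.0023,0]}}

```text
time: 12.03
position: [0.5565, -0.0327, 0.1997]
tool_rot: [0.793, 0.609, 0.001, -0.0]
ft_force: [-2.9, 2.6, -0.2]
grip_width: 0.0101
grip_force: 15.0
```

{"method": "servo_tool", "body": {"rows": [1,-0.0011,0,0.0025,0,1,-0.0011,0,0.0025,0,1,0,0,0,0]}}

```text
time: 12.28
position: [0.5555, -0.035, 0.1943]
tool_rot: [0.793, 0.609, 0.0, -0.001]
ft_force: [-2.3, 2.1, -1.3]
grip_width: 0.0101
grip_force: 15.0
```

Run:
```python
from h import *
rep()
p=robot.camera("scene")
cv2.imwrite("pics/s5.png",cv2.resize(p["pixels"][180:260,220:320,::-1],(600,480),interpolation=2))
```

```text
12.2833 [ 0.5555 -0.035   0.1943] r 0.19685750379860617 ang -105.17987937341198 yawy -14.99443356343686 Ftool [ 1.4316 -2.7324  1.2972] Mz [ 0.5908  0.1772 -0.0206] 0.01005810662125656
```

View pics/s5.png

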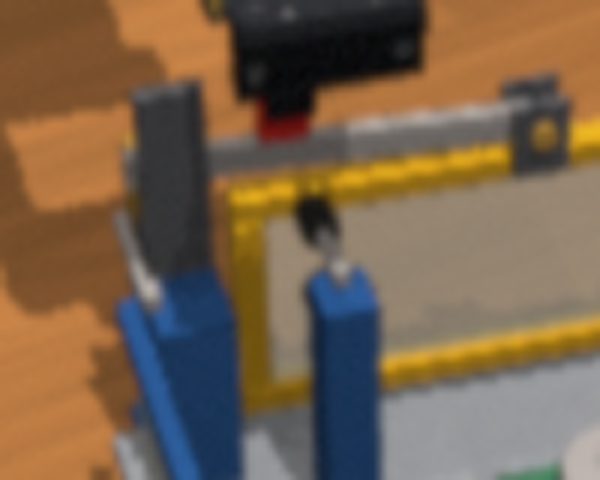

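{"method": "servo_tool", "body": {"rows": [1,-0.001,0,0.0023,0,1,-0.001,0,0.0023,0,1,-0.001,0,0.002,0,1,0,0,0,0,1,0,0,0,0]}}

```text
time: 12.75
position: [0.5547, -0.0375, 0.1881]
tool_rot: [0.793, 0.609, 0.0, -0.001]
ft_force: [-0.7, 5.8, -1.8]
grip_width: 0.0098
grip_force: 15.0
```

Run:
```python
from h import *
rep()
p=look(["tab_grip","bar_pivot"],["scene"])
```

```text
12.75 [ 0.5547 -0.0375  0.1881] r 0.19948559648925585 ang -105.18636424673213 yawy -14.982250480351722 Ftool [ 5.3794 -2.1752  1.8422] Mz [0.8846 0.1535 0.0334] 0.00983896397030419
scene tab_grip [ 0.5544 -0.0386  0.2048] 0.72
scene bar_pivot [0.5857 0.0696 0.1643] 0.95
```

{"method": "servo_tool", "body": {"rows": [1,0.0007,0,0.0008,0,1,0.0005,0,0,0,1,0,-0.0008,0,0,1,0,0,0,0,1,0,0,0,0]}}

```text
time: 13.32
position: [0.5545, -0.0375, 0.1879]
tool_rot: [0.793, 0.609, -0.0, 0.001]
ft_force: [-2.6, -0.4, 1.3]
grip_width: 0.0098
grip_force: 15.0
```

{"method": "servo_tool", "body": {"rows": [1,0,-0.0007,0,0,1,0,-0.0005,0,0,1,0,0,0,0,1,0,0,0,0]}}

```text
time: 13.65
position: [0.5541, -0.0373, 0.1879]
tool_rot: [0.793, 0.609, 0.0, 0.001]
ft_force: [-0.0, -2.1, -0.6]
grip_width: 0.0098
grip_force: 15.0
```

Run:
```python
from h import *
rep()
```

```text
13.65 [ 0.5541 -0.0373  0.1879] r 0.19945520366118344 ang -105.39079610112962 yawy -14.968129146532599 Ftool [-2.041   0.4946  0.58  ] Mz [-0.3327  0.0521 -0.1875] 0.009849686289935497
```

{"method": "servo_tool", "body": {"rows": [0.7,0,0,0,0,0.5,0,0,0,0,0.3,0,0,0,0,0.2,0,0,0,0,0.2,0,0,0,0]}}

```text
time: 14.07
position: [0.5533, -0.0364, 0.1877]
tool_rot: [0.793, 0.609, 0.0, 0.0]
ft_force: [0.5, -0.3, 0.2]
grip_width: 0.0305
grip_force: 0.0
```

{"method": "servo_tool", "body": {"rows": [0.2,0,0,-0.01,0,0.2,0,0,-0.02,0,0.2,0,0,-0.03,0,0.2,0,0,-0.03,0,0.2,0,0,-0.01,0]}}

```text
time: 14.48
position: [0.5556, -0.037, 0.2929]
tool_rot: [0.793, 0.609, 0.003, 0.004]
ft_force: [0.2, -0.1, 1.6]
grip_width: 0.035
grip_force: 0.0
```

Run:
```python
from h import *
rep()
look(["tab_grip","bar_pivot"],["scene"])
p=look(["tab_grip","bar_pivot"],["wrist"])
s=robot.camera("scene")["pixels"][180:260,220:320,::-1]
cv2.imwrite("pics/f.png",np.hstack([cv2.resize(p["pixels"][:,100:460,::-1],(360,420)),cv2.resize(s,(420,420),interpolation=2)]))
```

```text
14.4833 [ 0.5556 -0.037   0.2929] r 0.19874281523257023 ang -104.9865439399222 yawy -14.948709496540667 Ftool [-0.0884  0.2618 -1.5604] Mz [ 0.0022 -0.0795  0.0443] 0.034975771532473915
scene tab_grip [ 0.5546 -0.0393  0.2013] 0.83
scene bar_pivot [0.5857 0.0699 0.1654] 0.93
wrist tab_grip [ 0.5516 -0.0389  0.2121] 0.79
wrist bar_pivot [0.5836 0.0718 0.1607] 0.65
```

View pics/f.png

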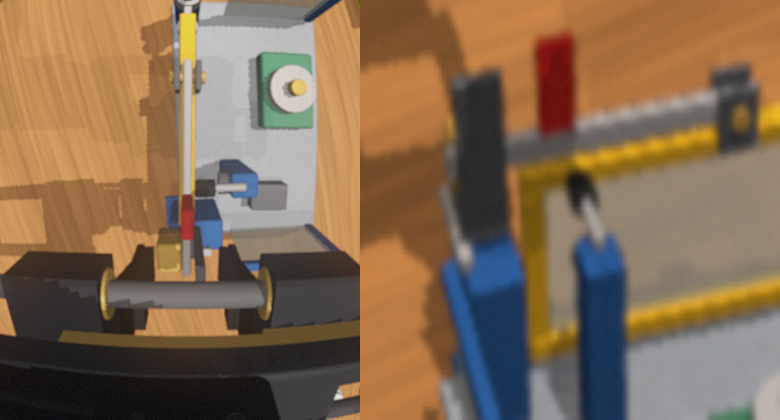

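The gate is shut with the bar level between the brass striker (about (168,250)) and the dark wall (about (200,255)), and the gripper is clear above it.

{"method": "servo_tool", "body": {"rows": [0.2,0,0,-0.01,0,0.2,0,0,0,0,0.2,0,0,0,0,0.2,0,0,0,0,0.2,0,0,0,0]}}

```text
time: 15.25
position: [0.553, -0.0365, 0.2975]
tool_rot: [0.793, 0.609, -0.0, -0.0]
ft_force: [0.0, 0.3, -0.2]
grip_width: 0.0349
grip_force: 0.0
```

```bash
python3 -c "
from rig import robot
print(robot.hand_in())"
```

```text
the job is handed in; nothing more can be done
None
```

The gate is shut with the latch bar down in the catch, the gripper is clear, and the job was handed in at about 15 s; the hand-in returned no verdict, and I estimate the catch wall felt about 3 N at most.

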